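# Hold the bagel's toaster lever at the third click

## Task

One slot of the toaster holds a bagel and the other a slice of bread: find the bagel, and press down the lever on its side, past the first and second clicks to the third click, without pushing on to the bottom stop. The lever springs back when let go, so keep holding it at the third click with the fingers; the program finishes while still holding it down. Leave the other lever alone, do not push on the bagel or the bread itself, and leave the things standing about where they are.

Things in the scene. Friction and masses are not known exactly. Their poses are not given: they have to be found in the camera images.
- toaster: fixed steel toaster with grey ends, 204 (x) x 200 (y) x 175 (z) mm; origin under its centre, x from front to back (the front with the levers faces the robot), y to its left. Two slots 115 x 30 mm along x at y = +47 (left) and -47 mm (right), a lever in front of each. Beside each lever white marks 14 mm apart, level with the tab's mid-height at rest and at clicks 1 to 3 (the third thicker)
- bagel: bagel, a ring 95 mm across and 26 mm thick with a 43 mm hole, standing upright in one slot (which one varies), its round top sticking about 40 mm out. Origin at the lowest point of its rim, about 120 mm above the island while the lever is up; z up along the ring's diameter. It rides down with its lever
- bread: square slice of bread 94 x 22 x 94 mm standing upright in the other slot, sticking about 45 mm out of it; origin at the centre of its lower edge, about 125 mm above the island while the lever is up
- lever_left: left lever's thumb tab, a black plastic tab 32 (x) x 38 (y) x 12 (z) mm that sticks out of the toaster's front and works the left slot; origin at the centre of its top face, 121 mm in front of the toaster's centre, 47 mm to the left of it, 160 mm above the island when up; axes as the toaster's
- lever_right: right lever's thumb tab, a black plastic tab 32 (x) x 38 (y) x 12 (z) mm that sticks out of the toaster's front and works the right slot; origin at the centre of its top face, 121 mm in front of the toaster's centre, 47 mm to the right of it, 160 mm above the island when up; axes as the toaster's
- carriage_left (a joint): travel of the left lever and its carriage straight down, m: 0 = up (rest), first click 0.014, second 0.028, third 0.042, bottom stop 0.058. A spring drives it back up with about 6 N at the top and 10 N at the third click; the clicks add or take away 2 N and do not latch, so it rises when let go
- carriage_right (a joint): travel of the right lever and its carriage straight down, m: 0 = up (rest), first click 0.014, second 0.028, third 0.042, bottom stop 0.058. A spring drives it back up with about 6 N at the top and 10 N at the third click; the clicks add or take away 2 N and do not latch, so it rises when let go
- honey_jar: jar of honey 58 x 62 x 86 mm, loose, to the right of the toaster, a bystander; origin under its centre
- salt_shaker: salt shaker 44 mm across, 90 mm high, loose, in front of the toaster, a bystander; origin under its centre
- mug_counter: two-tone mug 82 x 114 x 97 mm, loose, well to the right of the toaster, a bystander; origin under its centre
There are look-alikes about, which are no part of the job. What is shaped like the bagel but purple is not meant. What is shaped like the bread but pink is not meant.

How it is judged (in metres and radians):
At the end, for the whole second after the job is handed in: The fingers press the lever of the bagel's slot with more than 2 N and it stands at the third click (pressed 37 to 47 mm, click at 42 mm), the bagel lowered with it (its underside below 90 mm) and at rest; the other lever is up (within 5 mm) and the bread still raised in its slot (((y of bagel in the frame of toaster above 0.03 m and value of joint carriage_left between 0.037 and 0.047 m and contact force between the fingers and lever_left above 2 N and value of joint carriage_right below 0.005 m and z of bagel in the frame of toaster below 0.09 m and z of bread in the frame of toaster above 0.115 m) or (y of bagel in the frame of toaster below -0.03 m and value of joint carriage_right between 0.037 and 0.047 m and contact force between the fingers and lever_right above 2 N and value of joint carriage_left below 0.005 m and z of bagel in the frame of toaster below 0.09 m and z of bread in the frame of toaster above 0.115 m)) and linear speed of bagel below 0.03 m/s); the arm keeps its last pose, push and grip.
It fails at once if the bread's lever is pressed by 10 mm or more ((y of bagel in the frame of toaster below 0 m and value of joint carriage_left above 0.01 m) or (y of bagel in the frame of toaster above 0 m and value of joint carriage_right above 0.01 m)).
It fails at once if a lever is pushed on past the third click to the bottom stop (54 mm or more) (value of joint any of carriage_left, carriage_right above 0.054 m).
It fails at once if the bagel or the bread is pushed by the robot (over 3 N) (contact force between any of the arm, the fingers and bagel above 3 N or contact force between any of the arm, the fingers and bread above 3 N).
It fails at once if a bystander is moved by more than 30 mm (distance of any of honey_jar, salt_shaker, mug_counter from where it was at the start of the episode above 0.03 m).
It also fails if it takes over 29 s, if anything falls off the work surface, if the arm or the gripper's body presses on something with over 40 N, if the wrist force passes 120 N, or if a joint passes its speed limit or range.

## Robot

A 6-joint arm with a two-finger parallel gripper is mounted at the origin on the work surface; the furniture and walls round the work are solid. World frame = base frame: x ahead of the robot, y to its left, z up, the work surface at z = 0. Lengths are in mm, angles in degrees, forces in N, time in s.
With the tool pointing down it reaches from about 275 to 1000 mm from the base axis. Payload 8.4 kg.
Tool frame: the origin (TCP) lies midway between the tips of the shut fingers; the grasp point (between the pads) lies 19 mm behind it; z points along the fingers, y is the line along which they close (so a half turn about z gives the same grasp; the last joint's range is limited). The gripper opens to 85 mm and grips with 20 to 120 N. Pads are 22 mm wide; open, the fingers measure 114 mm over their backs; the gripper's body (76 mm by 85 mm) begins 54 mm behind the grasp point. The pads swing forward as they close: fully open they stand 13 mm farther back than shut.
Start: joints at [77.154, 20.225, 93.587, -0, 66.188, -0.138], TCP at [137.489, 609.692, 231.281] pointing down, gripper open.
Joint ranges: [-150.9, 150.9], [-52.94, 120.26], [3.33, 152.33], [-74.26, 254.26], [0, 154.13], [-172.89, 172.89]. Speed limits (degrees/s): [127.2, 127.2, 159.86, 180, 180, 180].

## Interface

Orientations are given as a 3x3 rotation matrix whose columns are the frame's x, y, z axes.
In Python, from station import ctrl gives the robot as it stands.
- The arm moves only by the tool servo_tool, never from a script. Its argument "moves" is a list of rows, each an object of numbers: "gripper": the opening, from 0 (shut) to 1 (fully open); "dx", "dy", "dz": the shift along the tool's x, y, z in units of 500 mm (1.0 is 500 mm); "wx", "wy", "wz": the turn, a rotation vector about the tool's x, y, z in units of 180 degrees (1.0 is 180 degrees). In form: [{"gripper": .., "dx": .., "dy": .., "dz": .., "wx": .., "wy": .., "wz": ..}, ...]. A call has 1 to 5 rows; each row is the pose to reach, as a shift and turn from the pose commanded when the call began, along the tool's axes at that moment, turning the shorter way round; what a row does not reach only later rows make up. A row lasts 1/10 s, in which the tool goes at most 50 mm and 8.59 degrees, less where a joint would pass 70% of its speed; a pose out of reach is approached as far as the arm can. A call with a number of a shift or a turn outside -1 to 1 is refused whole. A call with a gripper value outside its range is refused whole. The fingers move at their own pace and stop on an object; "force" is the grip in N (left out, the last holds). Time passes only in rows, so rows that repeat a pose let the fingers close. It gives the time, the measured TCP pose, the force, the opening and the grip force at its end, in the units of the state.
- ctrl.observe(): the state, without advancing time (a new reading comes with each control period).
- ctrl.snapshot(name): name is "side" or "top"; returns (picture, depth): 420x560x3 uint8, red, green, blue; 420x560 float32, mm along the optical axis (not along the pixel's ray), 0 where there is no reading.
- ctrl.calibration(name): a dict with "intrinsics" (3x3 intrinsics, pixels), "cam_to_world" (4x4, takes a point from camera to world coordinates). Camera axes: x right, y down, z forward; pixel columns grow to the right and rows downward; lengths in mm; the calibration is good to about 2 mm. A picture is of the moment at which its call begins. calibration takes no time and is no camera call.
- ctrl.close_job(): hands the job in; it is judged then, once.
The state is a dict: "time_s": time; "q": joint angles; "qvel": joint speeds; "joint_torque": joint torques, N m; "tcp_pos": TCP position; "ee_rot": TCP orientation; "contact_force": force on the tool from outside, world axes, zero at the start; "moment": the same for the moment, N m; "opening": finger opening in mm; "finger_force": force on a finger pad.
Only numpy, scipy, OpenCV 4.12 (cv2) and the standard library are available. Lean on these libraries where they do the work, as an engineer would, in place of code of your own. Each camera call takes 0.05 s, during which the arm holds its last target. There are 200 camera calls.

## Working session

There is one attempt and no reset: what is moved stays moved. The work goes in short steps, Python scripts to look and compute and a tool call to move; the robot and the scene stay as the last step left them, time stands still between calls to the robot, and variables do not carry over. Pictures are saved under pics/ and viewed, at most 10 in all, crops included, and the job is handed in when it is done.

Besides the shell and the picture viewer there is one more tool, called after "Request:" as a command line: name --argument value ..., lists and objects as JSON in quotes. servo_tool: Moves the arm, as the interface text tells. Its arguments: {"type":"object","properties":{"moves":{"type":"array","items":{"type":"object","properties":{"gripper":{"type":"number"},"dx":{"type":"number"},"dy":{"type":"number"},"dz":{"type":"number"},"wx":{"type":"number"},"wy":{"type":"number"},"wz":{"type":"number"}}}},"force":{"type":"number"}},"required":["moves"]}

```bash
mkdir -p pics; cat > h.py <<'E'
import numpy as np,cv2
from station import ctrl
def snap(n):
    p,d=ctrl.snapshot(n); np.savez(f'{n}.npz',p=p,d=d); return p,d
def cloud(n,d):
    c=ctrl.calibration(n);K=np.array(c['intrinsics']);T=np.array(c['cam_to_world'])
    v,u=np.mgrid[:d.shape[0],:d.shape[1]]
    P=np.stack([(u-K[0,2])*d/K[0,0],(v-K[1,2])*d/K[1,1],d],-1)
    return P@T[:3,:3].T+T[:3,3]
E
python3 - <<'E'
from h import *
for n in('side','top'):
    p,d=snap(n);cv2.imwrite(f'pics/{n}0.png',p[...,::-1]);W=cloud(n,d);np.save(n+'W.npy',W)
    print(n,np.array(ctrl.calibration(n)['cam_to_world']).round(2).tolist())
s=ctrl.observe();print(s['time_s'],s['ee_rot'],s['opening'],s['contact_force'])
E
```

```text
side [[-1.0, 0.06, -0.05, 512.12], [0.08, 0.64, -0.76, 987.54], [-0.02, -0.77, -0.64, 840.93], [0.0, 0.0, 0.0, 1.0]]
top [[0.02, -0.99, 0.13, 343.2], [-1.0, -0.02, 0.02, 138.81], [-0.02, -0.13, -0.99, 1014.08], [0.0, 0.0, 0.0, 1.0]]
0.1 [[-9.75497553e-01  2.20010088e-01 -2.93230420e-04]
 [ 2.20010283e-01  9.75496767e-01 -1.23824949e-03]
 [ 1.36179462e-05 -1.27242306e-03 -9.99999190e-01]] 85.16277884032705 [ 1.00678988 -0.50255306  0.10005253]
```

View pics/side0.png

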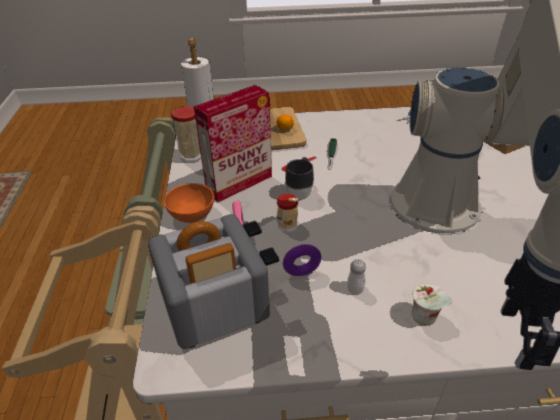

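View pics/top0.png

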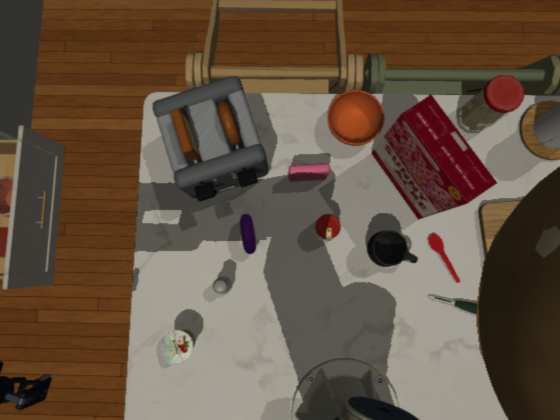

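Side view: a ring-shaped bagel at (200,237) in the far (right) slot, a square slice at (212,267) in the near (left) slot, and levers at (252,229) right and (269,257) left. Top view: right lever at (247,177), left lever at (205,190).
Candidates for the bagel: the brown ring (200,237), the brown bread (212,267), the purple ring (302,260, decoy) and the pink slice (238,215, decoy). I choose the brown ring and check it in a crop.

```bash
python3 - <<'E'
from h import *
z=np.load('side.npz');p=z['p'];cv2.imwrite('pics/crop.png',cv2.resize(p[190:350,140:340,::-1],None,fx=3.5,fy=3.5,interpolation=3))
for n,r in(('side',(215,270,238,285)),('top',(160,205,190,262))):
    p=np.load(n+'.npz')['p'];W=np.load(n+'W.npy')
    m=(p.max(2)<50)&(abs(W[...,2]-158)<12); k=np.zeros_like(m);k[r[0]:r[1],r[2]:r[3]]=1;m&=k
    N,l,st,c=cv2.connectedComponentsWithStats(m.astype('uint8'))
    for i in range(1,N):
        if st[i,4]>15:
            q=W[l==i];print(n,c[i].round(),st[i,4],'med',np.median(q,0).round(1),'rect',cv2.minAreaRect(q[:,:2].astype('f4')))
# toaster outline in top
W=np.load('topW.npy');m=(W[...,2]>120)&(W[...,2]<190);k=np.zeros_like(m);k[70:210,140:275]=1
q=W[m&k.astype(bool)];print('toaster',cv2.minAreaRect(q[:,:2].astype('f4')))
for n in('honey',): pass
W=np.load('topW.npy');print('purple',W[233,248],'salt',W[286,220],'jar',W[226,328],'pink',W[172,310])
print('purple top',W[210:255,238:258,2].max())
for n in('side',):
    W=np.load('sideW.npy');print('bagel',W[225,200],'bread',W[253,212],'Lr',W[229,252],'Ll',W[257,269])
E
```

```text
side [252. 229.] 182 med [522.1 233.6 160.3] rect ((523.2490234375, 230.37017822265625), (33.4409294128418, 35.58717727661133), 22.124536514282227)
side [269. 256.] 217 med [491.  321.7 160.1] rect ((492.46234130859375, 317.8097229003906), (33.031463623046875, 35.85129165649414), 19.406753540039062)
side [240. 262.] 17 med [550.  332.4 162.8] rect ((550.5845336914062, 331.4250793457031), (2.3495543003082275, 21.393587112426758), 23.779001235961914)
top [225. 182.] 751 med [506.2 270.8 159. ] rect ((505.7890930175781, 265.36651611328125), (37.382511138916016, 160.2974395751953), 19.629180908203125)
toaster ((597.2725219726562, 305.4664611816406), (236.7390594482422, 199.95794677734375), 19.708438873291016)
purple [402.90565765 225.99025856  92.91004224] salt [285.26506472 285.1228083   88.01400431] jar [421.86928221  47.70221056  87.72418982] pink [543.44283683  89.18119956  92.35627565]
purple top 1014.0820576044048
bagel [627.11011793 270.47943337 212.72022431] bread [599.23084676 359.24655965 218.1123435 ] Lr [522.09320459 233.41031055 158.95730128] Ll [490.30756036 323.40397659 160.24376312]
```

View pics/crop.png

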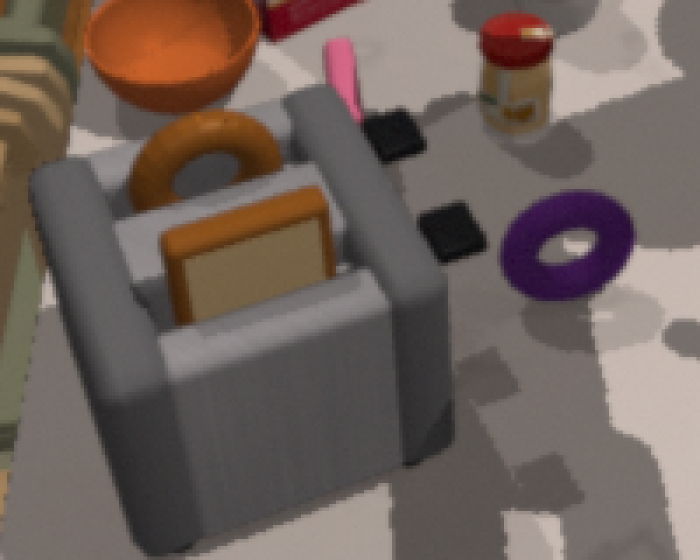

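The crop confirms it: a brown ring in the right slot (robot's right, smaller y) and a square slice in the left. So the target is the right lever, at about (519,229,160) with yaw 19.6°. I'll shut the gripper, turn it by -32° and go above the lever.

Request:
servo_tool --moves '[{"gripper": 0, "dx": -0.1, "dy": -0.06, "dz": -0.04, "wz": -0.04}, {"gripper": 0, "dx": -0.2, "dy": -0.12, "dz": -0.04, "wz": -0.08}, {"gripper": 0, "dx": -0.28, "dy": -0.18, "dz": -0.04, "wz": -0.12}, {"gripper": 0, "dx": -0.36, "dy": -0.23, "dz": -0.04, "wz": -0.15}, {"gripper": 0, "dx": -0.44, "dy": -0.28, "dz": -0.04, "wz": -0.18}]' --force 60

```text
$.moves[0]: bad value
```

```bash
cat > to.py <<'E'
from h import *;import sys
s=ctrl.observe();R=np.array(s['ee_rot']);p=np.array(s['tcp_pos']);t=np.array(eval(sys.argv[1]))
print(s['time_s'],p.round(1),'F',np.round(s['contact_force'],1),'open',s['opening'],'yaw tool y',np.degrees(np.arctan2(R[1,1],R[0,1])),'z',R[:,2].round(3))
print('shift units',(R.T@(t-p)/500).round(4))
E
python3 to.py [517,228,200]
```

```text
0.1 [137.4 609.3 230.6] F [ 1.  -0.5  0.1] open 85.16277884032705 yaw tool y 77.29036400052647 z [-0.    -0.001 -1.   ]
shift units [-0.9084 -0.5767  0.062 ]
```

Request:
servo_tool --moves '[{"gripper": 0, "dx": -0.08, "dy": -0.05, "dz": -0.04, "wx": 0, "wy": 0, "wz": -0.04}, {"gripper": 0, "dx": -0.16, "dy": -0.1, "dz": -0.04, "wx": 0, "wy": 0, "wz": -0.08}, {"gripper": 0, "dx": -0.24, "dy": -0.15, "dz": -0.04, "wx": 0, "wy": 0, "wz": -0.12}, {"gripper": 0, "dx": -0.32, "dy": -0.2, "dz": -0.04, "wx": 0, "wy": 0, "wz": -0.15}, {"gripper": 0, "dx": -0.4, "dy": -0.25, "dz": -0.04, "wx": 0, "wy": 0, "wz": -0.18}]' --force 60

```text
time_s: 0.6
tcp_pos: [306.0, 442.1, 251.1]
ee_rot: [[-0.94, -0.341, -0.0], [-0.341, 0.94, -0.0], [0.0, -0.0, -1.0]]
contact_force: [1.3, 0.2, -1.0]
opening: 12.6
finger_force: 0.0
```

```bash
python3 to.py [517,228,200]
```

```text
0.6 [306.  442.1 251.1] F [ 1.3  0.2 -1. ] open 12.580172996611331 yaw tool y 109.93942701419607 z [-0. -0. -1.]
shift units [-0.2507 -0.5465  0.1023]
```

Request:
servo_tool --moves '[{"gripper": 0, "dx": -0.04, "dy": -0.09, "dz": 0, "wx": 0, "wy": 0, "wz": 0}, {"gripper": 0, "dx": -0.08, "dy": -0.18, "dz": 0, "wx": 0, "wy": 0, "wz": 0}, {"gripper": 0, "dx": -0.12, "dy": -0.27, "dz": 0, "wx": 0, "wy": 0, "wz": 0}, {"gripper": 0, "dx": -0.16, "dy": -0.36, "dz": 0, "wx": 0, "wy": 0, "wz": 0}, {"gripper": 0, "dx": -0.2, "dy": -0.45, "dz": 0, "wx": 0, "wy": 0, "wz": 0}]'

```text
time_s: 1.1
tcp_pos: [476.0, 263.8, 251.2]
ee_rot: [[-0.942, -0.337, -0.0], [-0.337, 0.942, -0.0], [0.0, 0.0, -1.0]]
contact_force: [0.4, 0.6, 0.6]
opening: -0.1
finger_force: 0.0
```

```bash
python3 to.py [517,228,200]
```

```text
1.1 [476.  263.8 251.2] F [0.4 0.6 0.6] open -0.07219054956717932 yaw tool y 109.69309155607576 z [-0. -0. -1.]
shift units [-0.053  -0.0951  0.1023]
```

Request:
servo_tool --moves '[{"gripper": 0, "dx": -0.03, "dy": -0.05, "dz": 0, "wx": 0, "wy": 0, "wz": 0}, {"gripper": 0, "dx": -0.053, "dy": -0.095, "dz": 0, "wx": 0, "wy": 0, "wz": 0}, {"gripper": 0, "dx": -0.053, "dy": -0.095, "dz": 0.05, "wx": 0, "wy": 0, "wz": 0}, {"gripper": 0, "dx": -0.053, "dy": -0.095, "dz": 0.12, "wx": 0, "wy": 0, "wz": 0}, {"gripper": 0, "dx": -0.053, "dy": -0.095, "dz": 0.14, "wx": 0, "wy": 0, "wz": 0}]'

```text
time_s: 1.6
tcp_pos: [514.1, 228.6, 178.0]
ee_rot: [[-0.942, -0.336, -0.005], [-0.336, 0.942, -0.002], [0.005, -0.0, -1.0]]
contact_force: [-0.9, -0.2, -0.2]
opening: 0.1
finger_force: 0.0
```

```bash
python3 to.py [517,228,118]; python3 - <<'E'
from h import *
a=[];
for n,r in(('side',(170,290,200,340)),('top',(130,230,180,300))):
    p,d=snap(n);c=p[r[0]:r[1],r[2]:r[3],::-1];a.append(cv2.resize(c,(560,480) if n=='side' else (480,400),interpolation=3))
a[1]=cv2.copyMakeBorder(a[1],0,80,0,0,0)
im=np.hstack(a);cv2.imwrite('pics/above.png',cv2.resize(im,(800,int(480*800/im.shape[1]))))
E
```

```text
1.6 [514.1 228.6 178. ] F [-0.9 -0.2 -0.2] open 0.09011878076400208 yaw tool y 109.65215381784445 z [-0.005 -0.002 -1.   ]
shift units [-0.0058 -0.003   0.1199]
```

View pics/above.png

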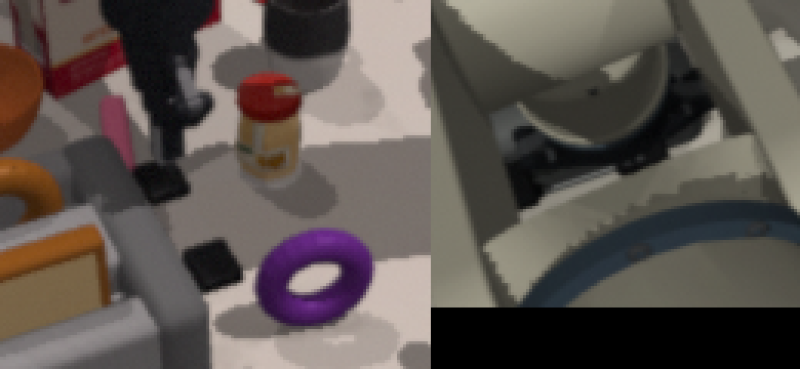

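The finger tips (crop about 170,155) stand above the right tab, and the left tab is clear. I'll descend slowly to contact.

Request:
servo_tool --moves '[{"gripper": 0, "dx": -0.003, "dy": -0.002, "dz": 0.01, "wx": 0, "wy": 0, "wz": 0}, {"gripper": 0, "dx": -0.003, "dy": -0.002, "dz": 0.02, "wx": 0, "wy": 0, "wz": 0}, {"gripper": 0, "dx": -0.003, "dy": -0.002, "dz": 0.028, "wx": 0, "wy": 0, "wz": 0}, {"gripper": 0, "dx": -0.003, "dy": -0.002, "dz": 0.028, "wx": 0, "wy": 0, "wz": 0}]'

```text
time_s: 2.1
tcp_pos: [517.7, 229.5, 167.3]
ee_rot: [[-0.941, -0.337, 0.0], [-0.337, 0.941, -0.0], [-0.0, -0.0, -1.0]]
contact_force: [-0.7, -0.1, -0.3]
opening: 0.2
finger_force: 0.0
```

Request:
servo_tool --moves '[{"gripper": 0, "dx": 0, "dy": 0, "dz": 0.008, "wx": 0, "wy": 0, "wz": 0}, {"gripper": 0, "dx": 0, "dy": 0, "dz": 0.016, "wx": 0, "wy": 0, "wz": 0}, {"gripper": 0, "dx": 0, "dy": 0, "dz": 0.024, "wx": 0, "wy": 0, "wz": 0}, {"gripper": 0, "dx": 0, "dy": 0, "dz": 0.024, "wx": 0, "wy": 0, "wz": 0}]'

```text
time_s: 2.5
tcp_pos: [518.0, 229.5, 155.5]
ee_rot: [[-0.942, -0.337, 0.001], [-0.337, 0.942, 0.0], [-0.001, 0.0, -1.0]]
contact_force: [-2.3, -1.4, 8.3]
opening: -0.5
finger_force: 4.0
```

Request:
servo_tool --moves '[{"gripper": 0, "dx": 0, "dy": 0, "dz": 0.014, "wx": 0, "wy": 0, "wz": 0}, {"gripper": 0, "dx": 0, "dy": 0, "dz": 0.028, "wx": 0, "wy": 0, "wz": 0}, {"gripper": 0, "dx": 0, "dy": 0, "dz": 0.042, "wx": 0, "wy": 0, "wz": 0}, {"gripper": 0, "dx": 0, "dy": 0, "dz": 0.056, "wx": 0, "wy": 0, "wz": 0}, {"gripper": 0, "dx": 0, "dy": 0, "dz": 0.056, "wx": 0, "wy": 0, "wz": 0}]'

```text
time_s: 3.0
tcp_pos: [518.1, 229.6, 127.5]
ee_rot: [[-0.942, -0.337, 0.001], [-0.337, 0.942, 0.0], [-0.001, 0.0, -1.0]]
contact_force: [-2.1, -0.6, 11.8]
opening: 0.0
finger_force: 5.4
```

Request:
servo_tool --moves '[{"gripper": 0, "dx": 0, "dy": 0, "dz": 0.007, "wx": 0, "wy": 0, "wz": 0}, {"gripper": 0, "dx": 0, "dy": 0, "dz": 0.014, "wx": 0, "wy": 0, "wz": 0}, {"gripper": 0, "dx": 0, "dy": 0, "dz": 0.014, "wx": 0, "wy": 0, "wz": 0}]'

```text
time_s: 3.3
tcp_pos: [518.1, 229.6, 120.6]
ee_rot: [[-0.942, -0.337, 0.001], [-0.337, 0.942, 0.0], [-0.001, 0.0, -1.0]]
contact_force: [-2.6, -0.0, 7.9]
opening: 0.2
finger_force: 4.0
```

```bash
python3 to.py [518,229,118]; python3 - <<'E'
from h import *
p,d=snap('side');cv2.imwrite('pics/press.png',cv2.resize(p[190:310,150:310,::-1],None,fx=4.5,fy=4.5,interpolation=3))
W=cloud('side',d);m=np.zeros(d.shape,bool);m[215:245,235:262]=1
m&=(p.max(2)<60)&(abs(W[...,2]-118)<12)&(abs(W[...,0]-520)<35)
print(m.sum(),np.percentile(W[m][:,2],[5,25,50,75,95]).round(1))
# bagel top height before/after
W0=np.load('sideW.npy')
b=lambda p,W:(p[...,0]>90)&(p[...,2]<60)&(W[...,2]>150)&(np.hypot(W[...,0]-630,W[...,1]-267)<60)
q=W[b(p,W)];print('brown right-slot top z',q[:,2].max() if len(q) else None, len(q))
for u,v in((200,225),(200,250),(212,253)): print(W0[v,u].round(1),W[v,u].round(1))
E
```

```text
3.3 [518.1 229.6 120.6] F [-2.6 -0.   7.9] open 0.17235564007703894 yaw tool y 109.69178351979076 z [ 0.001  0.    -1.   ]
shift units [ 0.0005 -0.001   0.0053]
37 [118.9 119.7 121.4 122.6 128.2]
brown right-slot top z 177.44100805934966 232
[627.1 270.5 212.7] [634.8 222.3 170.5]
[630.8 300.7 171. ] [630.5 302.1 172.4]
[599.2 359.2 218.1] [599.2 359.3 218.2]
```

View pics/press.png

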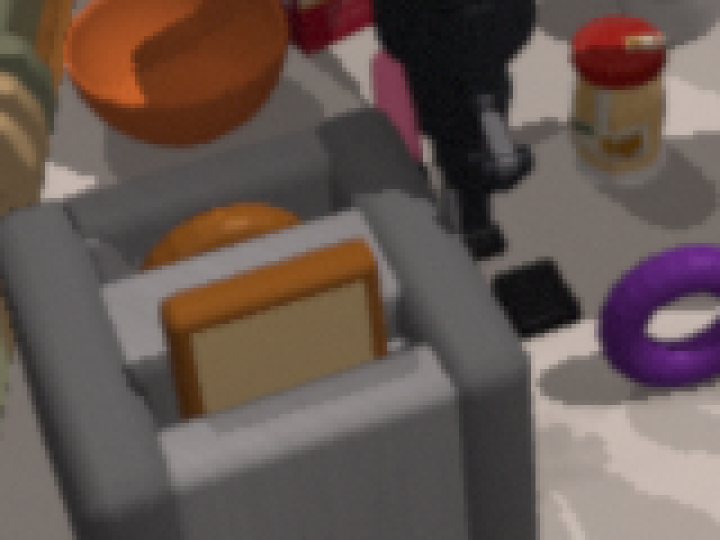

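The bagel has ridden down, the bread is unchanged, and the left tab is still up. The press is about 39.5 mm. I'll go 1.5 mm further and watch the force.

Request:
servo_tool --moves '[{"gripper": 0, "dx": 0, "dy": 0, "dz": 0.003, "wx": 0, "wy": 0, "wz": 0}, {"gripper": 0, "dx": 0, "dy": 0, "dz": 0.003, "wx": 0, "wy": 0, "wz": 0}, {"gripper": 0, "dx": 0, "dy": 0, "dz": 0.003, "wx": 0, "wy": 0, "wz": 0}]'

```text
time_s: 3.65
tcp_pos: [518.1, 229.6, 119.5]
ee_rot: [[-0.942, -0.337, 0.001], [-0.337, 0.942, 0.0], [-0.001, 0.0, -1.0]]
contact_force: [-2.9, 0.0, 8.7]
opening: -0.7
finger_force: 4.4
```

```bash
python3 - <<'E'
from h import *
b=lambda p,W:(p[...,0]>90)&(p[...,2]<60)&(W[...,2]>150)&(np.hypot(W[...,0]-630,W[...,1]-267)<60)&(W[...,1]<310)
p0=np.load('side.npz')['p'];W0=np.load('sideW.npy');
p,d=snap('side');W=cloud('side',d)
for P,w in((p0,W0),(p,W)):
    z=w[b(P,w)][:,2];print(np.sort(z)[-40:][[0,10,20,30,39]].round(1))
for n,w in(('L before',W0),('L now',W)): print(n,np.median(w[253:260,265:272,2]))
s=ctrl.observe();print(s['time_s'],np.round(s['tcp_pos'],1),np.round(s['contact_force'],1))
E
```

```text
[170.9 173.  175.2 178.  187.5]
[172.9 173.6 174.  174.7 176.4]
L before 160.48092597793197
L now 161.0122940444429
3.7 [518.1 229.6 119.5] [-1.8 -1.2  8.6]
```

Request:
servo_tool --moves '[{"gripper": 0, "dx": 0, "dy": 0, "dz": 0.003, "wx": 0, "wy": 0, "wz": 0}, {"gripper": 0, "dx": 0, "dy": 0, "dz": 0.003, "wx": 0, "wy": 0, "wz": 0}, {"gripper": 0, "dx": 0, "dy": 0, "dz": 0.003, "wx": 0, "wy": 0, "wz": 0}, {"gripper": 0, "dx": 0, "dy": 0, "dz": 0.003, "wx": 0, "wy": 0, "wz": 0}]'

```text
time_s: 4.1
tcp_pos: [518.1, 229.6, 118.1]
ee_rot: [[-0.942, -0.337, 0.001], [-0.337, 0.942, 0.0], [-0.001, 0.0, -1.0]]
contact_force: [-2.1, -1.6, 10.0]
opening: -0.1
finger_force: 5.0
```

```bash
python3 - <<'E'
from h import *
s=ctrl.observe();print(s['time_s'],np.round(s['tcp_pos'],1),np.round(s['contact_force'],1))
z=s['tcp_pos'][2]
if 115.5<z<120 and s['contact_force'][2]>4: print(ctrl.close_job())
E
```

```text
4.1 [518.1 229.6 118.1] [-2.1 -1.6 10. ]
the job is handed in; nothing more can be done
None
```

I handed the job in with the fingers still holding the bagel's (right) lever about 42 mm down by the TCP height, at the third click, with a force of about 10 N; the left lever and the bread were still up, and no verdict came back.

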